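Unlock a bayonet brake cover and stow it in the parts drawer

ROBOT

A 7-joint arm with a two-finger parallel gripper is mounted at the origin on the work surface. World frame = base frame: x ahead of the robot, y to its left, z up, the work surface at z = 0. Lengths are in mm, angles in rad, forces in N, time in s.
With the tool pointing down it reaches from about 375 to 925 mm from the base axis. Payload 3.1 kg.
Tool frame: the origin (TCP) lies midway between the tips of the shut fingers; the grasp point (between the pads) lies 19 mm behind it; z points along the fingers, y is the direction in which the jaws open and shut (so a half turn about z gives the same grasp; the last joint's range is limited). The gripper opens to 85 mm and grips with 20 to 120 N. Pads are 22 mm wide; open, the fingers measure 114 mm over their backs; the gripper's body (76 mm by 85 mm) begins 54 mm behind the grasp point. The pads swing forward as they close: fully open they stand 13 mm farther back than shut.
Start: joints at [-0.098, 0.383, 0.044, 1.598, -0.018, 1.161, -0.05], TCP at [650.002, 0.022, 231.269] pointing down, gripper open.
Joint ranges: [-2.61, 2.61], [-0.41, 2.15], [-1.48, 1.57], [0, 2.5], [-1.57, 4.71], [0.05, 1.97], [-2.85, 2.85]. Speed limits (rad/s): [2.79, 2.79, 3.14, 3.14, 3.14, 3.14, 3.14].

INTERFACE

Orientations are given as a rotation vector (axis times angle).
In Python, from plant import * gives the robot as it stands.
- The arm moves only by the shell command python3 -m inch 'ROWS' [FORCE]. ROWS is JSON, a list of rows, each a list of 5 numbers: the finger opening in m, from 0 to 0.0854, then the shift along the tool's x, y, z in m, then the turn about the tool's z in degrees. A call has exactly 10 rows; each row is the pose to reach, as a shift and turn from the pose measured when the call began, along the tool's axes at that moment; what a row does not reach only later rows make up. A row lasts 1/12 s, in which the tool goes at most 41.7 mm and 7.16 degrees, less where a joint would pass 70% of its speed; a pose out of reach is approached as far as the arm can. A call with a gripper value outside its range is refused whole. The fingers move at their own pace and stop on an object; FORCE is the grip in N (left out, the last holds). Time passes only in rows, so rows that repeat a pose let the fingers close, or fill a call up. It gives the time, the measured TCP pose, the force and the opening at its end, in the units of the state.
- observe(): the state, without advancing time (a new reading comes with each control period).
- camera(name): name is "scene" or "side" or "wrist"; returns a dict with "img" (480x640x3 uint8, red, green, blue), "camera_matrix" (3x3 intrinsics, pixels), "R" (3x3) and "t" (3): a world point X has camera coordinates R X + t. Camera axes: x right, y down, z forward; pixel columns grow to the right and rows downward; lengths in mm; the calibration is good to about 2 mm. The wrist camera is an equidistant fisheye: a pixel r from the principal point sees the ray r / f radians off the axis. A picture is of the moment at which its call begins. There is no depth.
- hand_in(): hands the job in, once; it reports no verdict.
The state is a dict: "time": time; "joint_pos": joint angles; "dq": joint speeds; "joint_efforts": joint torques, N m; "tcp_pos": TCP position; "tool_rot": TCP orientation; "wrist_force": force on the tool from outside, world axes, zero at the start; "wrist_torque": the same for the moment, N m; "finger_gap": opening from 0.0 (shut) to 1.0 (fully open).
Only numpy, scipy, OpenCV 4.12 (cv2) and the standard library are available. Lean on these libraries where they do the work, as an engineer would, in place of code of your own. Each camera call takes 0.05 s, during which the arm holds its last target. There are 200 camera calls.

TASK

Stow the red bayonet cover of the brake housing (held in the vise) in the parts drawer: pull the drawer open to make room, give the cover a quarter turn anticlockwise (as you look at its face) by its black grip bar to unlock it, lift it off, and set it down gently in the drawer's large bay, flat with the grip bar up. Then push the drawer fully shut. Do not drop the cover, and leave the brake rod stand, spoke guard, tire plug and grease tin undisturbed.

Things in the scene. Friction and masses are not known exactly. Their poses are not given: they have to be found in the camera images.
- cover: Red round cover, loose, 0.25 to 0.5 kg: disc 100 mm across, 8 mm thick, with two ears along its y axis (36 mm wide, 6 mm thick, out to 58 mm from the axis). Origin: centre of the disc's underside; z points out of its face. Below the origin a spigot, 78 mm across, goes down 8 mm; set down, the cover stands on it, its origin 8 mm above the floor.
- cover_grip (a point): Middle of the black grip bar on the cover's face, on its axis, 27 mm above the cover's origin; same axes as the cover. The bar is 74 mm long along y and 16 mm wide along x; it rises from the face of the disc, 8 mm above the cover's origin, to 40 mm above it.
- housing: Grey brake housing, fixed in the vise. Origin: centre of its mouth (bore 84 mm, outside 104 mm); z is its axis, out of the mouth, leaning 32 degrees from vertical roughly towards the robot; y is level. Flange 140 mm across, 10 to 16 mm below the mouth. The cover starts locked, its frame equal to this one within 3 mm and 3 degrees, and turns about this z.
- housing_lug (a point): Middle of the yellow hook-over lug on the housing's +y side; a like one is on the -y side. They lie over the cover's ears, 52 to 70 mm from the axis, up to 15 mm above the mouth. The cover turns from 0 (locked) anticlockwise (positive about housing z) to stop pins at about 92 degrees; the ears are clear from about 60. Only then can it be lifted along z. Light friction; 3 mm play.
- vise: Cast-iron vise, fixed on the left or the right side of the counter; foot 170 x 130 mm, jaws 108 mm high, a steel toggle bracket between them carrying the housing. Origin: middle of the foot's rear edge, on the counter; the foot reaches to x = -170 mm.
- bay (a point): Centre of the floor of the drawer's large bay, 22 mm above the counter; moves with the drawer. x: along the slide, inwards (to shut); z up. Bay 205 mm along x, 153 mm along y; walls 66 mm high, divider on the -y side 45 mm high, beyond it three brass thumb nuts. Open from above only from x = -103 mm to x = -109 mm + the drawer joint's value; the rest is under the unit's top.
- unit_drawer0_handle (a point): Middle of the drawer's steel bar handle, same axes as the bay: the bar runs along y, 120 mm long, 11 mm thick, 35 mm out from the front panel's outer face (29 mm of free gap), 50 mm above the bay floor, at y = -32 mm from the bay's centre. The panel is 15 mm thick, its outer face 124 mm on the -x side of the bay's centre, its top 75 mm above the bay floor.
- unit_drawer0 (a joint): Opening of the drawer in m: 0 is fully shut, 0.174 the most; starts at 0.01 to 0.08, too little for the cover to go in. It slides with about 1 N of friction and stays where it is left.
- unit: Blue parts unit with one drawer, fixed on the other side of the counter from the vise: 250 mm deep (x), 260 mm wide (y), 110 mm high. Origin: centre of its underside; its front faces -x, roughly to the robot.
- rod_stand: Bystander: wooden block 70 x 70 x 30 mm with a worn steel brake rod standing upright in it, 210 mm high in all, between vise and drawer unit. Origin: centre of its underside.
- spoke_guard: Bystander: yellow plastic ring, 130 mm across, 8 mm thick, lying flat. Origin: centre of its underside.
- tire_plug: Bystander: black rubber tire plug, standing, 72 mm high, foot 48 mm across. Origin: centre of its underside.
- grease_tin: Bystander: green tin, 56 mm across and 85 mm high. Origin: centre of its underside.

How it is judged (in metres and radians):
On the way, in this order (a step that is already met when the one before it is completed fails the run):
1. the cover is turned a quarter turn (57 degrees or more) while still seated on the housing (angle between the y axis of cover and the y axis of housing, either way round above 1 rad and z of cover in the frame of housing below 0.008 m and distance between cover and housing below 0.01 m), for 0.1 s.
2. the cover is lifted off, held in the fingers, 40 mm or more above the mouth (z of cover in the frame of housing above 0.04 m and contact force between the fingers and cover above 0.5 N), for 0.1 s.
3. the cover lies flat in the large bay, released, the drawer still open (y of cover in the frame of bay between -0.03 and 0.03 m and z of cover in the frame of bay between 0.002 and 0.013 m and x of cover in the frame of bay between -0.06 and 0.06 m and angle between cover's own z axis and vertical below 0.12 rad and linear speed of cover below 0.02 m/s and not (contact force between the fingers and cover above 0.05 N) and value of joint unit_drawer0 above 0.08 m), for 0.1 s.
At the end, for the whole second after the job is handed in: The drawer is shut to within 6 mm, with the cover lying in its large bay, flat within 7 degrees, grip bar up, at rest and released; the four bystanders are within 20 mm of where they stood (y of cover in the frame of bay between -0.03 and 0.03 m and z of cover in the frame of bay between 0.002 and 0.013 m and x of cover in the frame of bay between -0.06 and 0.06 m and angle between cover's own z axis and vertical below 0.12 rad and linear speed of cover below 0.02 m/s and not (contact force between the fingers and cover above 0.05 N) and value of joint unit_drawer0 below 0.006 m and distance of each of rod_stand, spoke_guard, tire_plug, grease_tin from where it was at the start of the episode below 0.02 m); the robot touches nothing.
It fails at once if the cover is dropped (faster than 0.8 m/s with no finger on it, as after a fall of more than about 30 mm) (linear speed of cover above 0.8 m/s and contact force between the fingers and cover below 0.05 N).
It fails at once if a bystander is knocked over or pushed away by more than 30 mm (distance of any of rod_stand, spoke_guard, tire_plug, grease_tin from where it was at the start of the episode above 0.03 m or angle between any of rod_stand, spoke_guard, tire_plug, grease_tin's own z axis and vertical above 0.35 rad).
It also fails if it takes over 72 s, if anything falls off the work surface, if the arm or the gripper's body presses on something with over 40 N, if the wrist force passes 120 N, or if a joint passes its speed limit or range.

## Working session

There is one attempt and no reset: what is moved stays moved. The work goes in short steps, Python scripts to look and compute and a shell command to move; the robot and the scene stay as the last step left them, time stands still between calls to the robot, and variables do not carry over. Pictures are saved under pics/ and viewed, about 8 in all and at most 12, crops included, and the job is handed in when it is done.

```bash
mkdir -p pics; ls
python3 - <<'E'
from plant import *
import cv2,numpy as np,pickle
d={n:camera(n) for n in("scene","side","wrist")}
pickle.dump(d,open('c0.pkl','wb'))
for n in d:
    cv2.imwrite(f'pics/{n}0.png',d[n]["img"][:,:,::-1]); print(n,d[n]["camera_matrix"].round(1).tolist(),d[n]["R"].round(3).tolist(),d[n]["t"].round(1))
print(observe())
E
```

```text
pics
scene [[449.7, 0.0, 316.9], [0.0, 449.7, 232.1], [0.0, 0.0, 1.0]] [[-0.483, 0.876, -0.008], [0.48, 0.258, -0.838], [-0.732, -0.408, -0.545]] [ 401.  -159.9 1660.5]
side [[446.5, 0.0, 315.0], [0.0, 446.5, 235.7], [0.0, 0.0, 1.0]] [[0.729, -0.684, 0.023], [-0.387, -0.44, -0.811], [0.565, 0.582, -0.585]] [-499.2  291.3  945. ]
wrist [[371.6, 0.0, 316.2], [0.0, 371.6, 246.6], [0.0, 0.0, 1.0]] [[1.0, 0.001, -0.003], [0.002, -0.95, 0.311], [-0.002, -0.311, -0.95]] [-648.  -42.  381.]
{'time': 0.15, 'joint_pos': array([-0.09778692,  0.38368821,  0.04381911,  1.59918587, -0.01792961,
        1.16122284, -0.04990235]), 'dq': array([-1.73712573e-05, -1.95107206e-03,  1.73644950e-03, -3.37548823e-03,
       -2.05267618e-04,  2.56572573e-04, -2.42148502e-04]), 'joint_efforts': array([ 2.19941270e-03, -4.34053266e+01,  1.02680024e+00, -2.49981201e+01,
        1.06983635e-02,  7.30535554e-03,  3.91670756e-05]), 'tcp_pos': array([6.49263868e+02, 1.90127579e-02, 2.30161605e+02]), 'tool_rot': array([-2.22034096, -2.2205023 ,  0.00242496]), 'wrist_force': array([ 0.42923814, -0.25223164,  0.03092273]), 'wrist_torque': array([-0.03756672,  0.02317619, -0.03775537]), 'finger_gap': 1.003553591364416}
```

View pics/scene0.png

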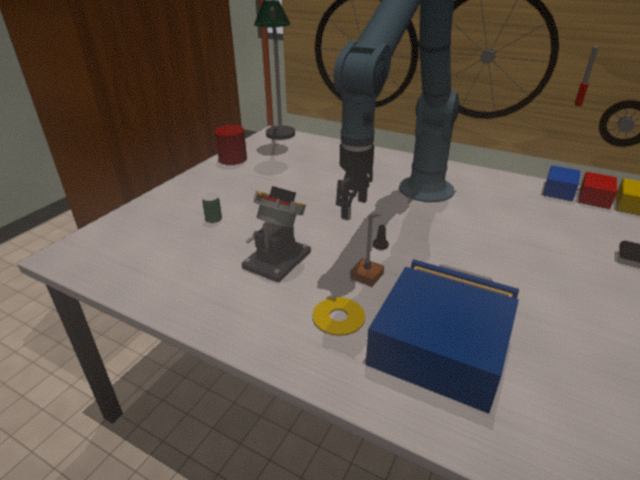

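View pics/side0.png

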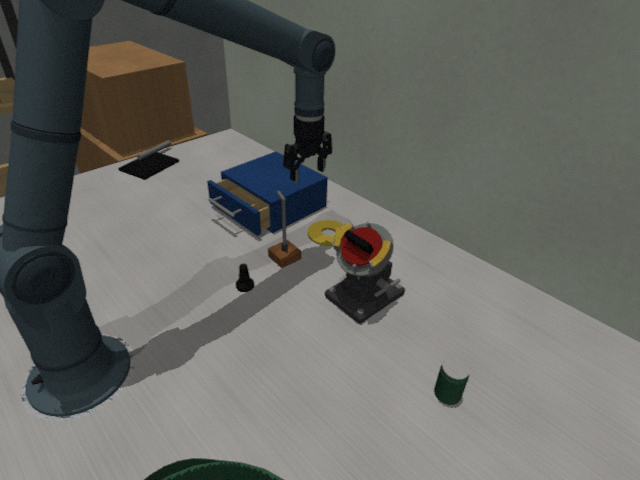

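View pics/wrist0.png

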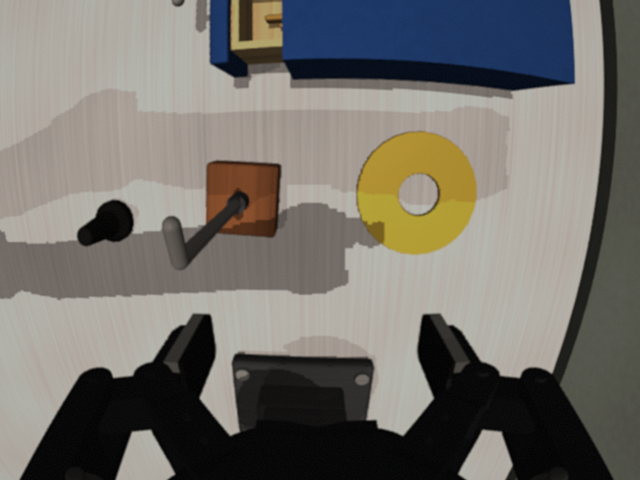

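```bash
cat > h.py <<'E'
import numpy as np,cv2,pickle
def ray(c,p,fish=False):
    K=c["camera_matrix"];x=(p[0]-K[0,2])/K[0,0];y=(p[1]-K[1,2])/K[1,1]
    if fish:
        r=np.hypot(x,y);v=np.array([x/r*np.sin(r),y/r*np.sin(r),np.cos(r)]) if r>0 else np.array([0,0,1.])
    else: v=np.array([x,y,1])
    v=c["R"].T@v
    return -c["R"].T@c["t"],v/np.linalg.norm(v)
def onz(c,p,z,fish=False):
    o,v=ray(c,p,fish);return o+v*(z-o[2])/v[2]
def tri(*rs):
    A=sum(np.eye(3)-np.outer(v,v) for o,v in rs);b=sum((np.eye(3)-np.outer(v,v))@o for o,v in rs)
    X=np.linalg.solve(A,b);return X,[round(float(np.linalg.norm((np.eye(3)-np.outer(v,v))@(X-o))),1) for o,v in rs]
def proj(c,X,fish=False):
    q=c["R"]@np.asarray(X,float)+c["t"];K=c["camera_matrix"]
    if fish:
        r=np.hypot(q[0],q[1]);a=np.arctan2(r,q[2]);q=np.array([q[0]/r*a,q[1]/r*a,1])
    else:q=q/q[2]
    return K[:2,:2]@q[:2]+K[:2,2]
E
python3 - <<'E'
from h import *
d=pickle.load(open('c0.pkl','rb'))
s,e,w=d["scene"],d["side"],d["wrist"]
for n in d: print(n,-d[n]["R"].T@d[n]["t"])
print('handle~',onz(e,(224,206),72),'rod base',onz(w,(243,200),30,1),'plug',onz(e,(245,287),0),'ring',onz(w,(417,193),8,1),'tin',onz(e,(449,400),0))
for p in [(235,357),(372,362)]: print('vise foot',onz(w,p,20,1))
hsv=cv2.cvtColor(e["img"],cv2.COLOR_RGB2HSV)
m=cv2.inRange(hsv,(20,120,80),(33,255,255));n,l,st,ce=cv2.connectedComponentsWithStats(m)
for i in range(1,n):
    if st[i,4]>30: print('yel side',st[i],ce[i])
m=(cv2.inRange(hsv,(0,150,80),(6,255,255))|cv2.inRange(hsv,(174,150,80),(180,255,255)));n,l,st,ce=cv2.connectedComponentsWithStats(m)
for i in range(1,n):
    if st[i,4]>30: print('red side',st[i],ce[i])
im=e["img"][210:300,310:410,::-1];a=cv2.resize(im,None,fx=6,fy=6,interpolation=cv2.INTER_CUBIC)
im=e["img"][150:245,195:335,::-1];b=cv2.resize(im,None,fx=6,fy=6,interpolation=cv2.INTER_CUBIC)
a=cv2.resize(a,(400,360));b=cv2.resize(b,(400,271));o=np.zeros((360,800,3),np.uint8);o[:,:400]=a;o[:271,400:]=b
cv2.imwrite('pics/crop1.png',o)
E
```

```text
scene [1486.22222174  367.90766159  774.14186239]
side [ -57.22030017 -763.41312622  800.58284496]
wrist [649.00987809  79.4259559  373.21705098]
handle~ [543.79835811 257.40192285  72.        ] rod base [578.52214607  13.50900625  30.        ] plug [419.65918488 -13.33596005   0.        ] ring [750.59167815  17.42637259   8.        ] tin [ 528.65611837 -567.08339337    0.        ]
vise foot [ 553.45876307 -172.09837518   20.        ]
vise foot [ 713.27529909 -177.50422592   20.        ]
yel side [308 220  44  27 710] [327.38873239 232.06619718]
yel side [371 241  20  26 203] [381.30541872 253.13793103]
red side [341 227  41  37 641] [362.51170047 244.75351014]
```

View pics/crop1.png

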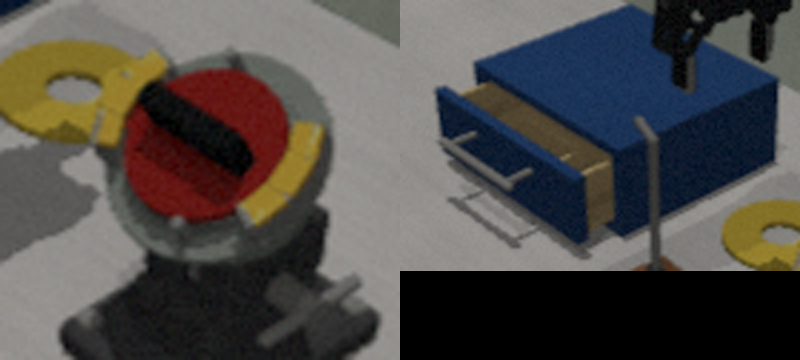

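```bash
python3 -m inch '[[0.085,0,0,-0.04,0],[0.085,0,0,-0.07,0],[0.085,0.03,-0.015,-0.08,0],[0.085,0.06,-0.035,-0.08,0],[0.085,0.09,-0.055,-0.08,0],[0.085,0.12,-0.075,-0.08,0],[0.085,0.15,-0.09,-0.08,0],[0.085,0.17,-0.1,-0.08,0],[0.085,0.17,-0.1,-0.08,0],[0.085,0.17,-0.1,-0.08,0]]' 40
python3 - <<'E'
from plant import *
from h import *
w=camera("wrist");pickle.dump(w,open('w1.pkl','wb'));cv2.imwrite('pics/w1.png',w["img"][:,:,::-1]);print(observe()["tcp_pos"])
E
```

```text
time: 0.98
tcp_pos: [548.3, 172.0, 310.1]
tool_rot: [-2.215, -2.225, 0.003]
wrist_force: [-0.1, -0.8, 0.8]
finger_gap: 0.997
[549.27424218 169.75378595 310.06715862]
```

View pics/w1.png

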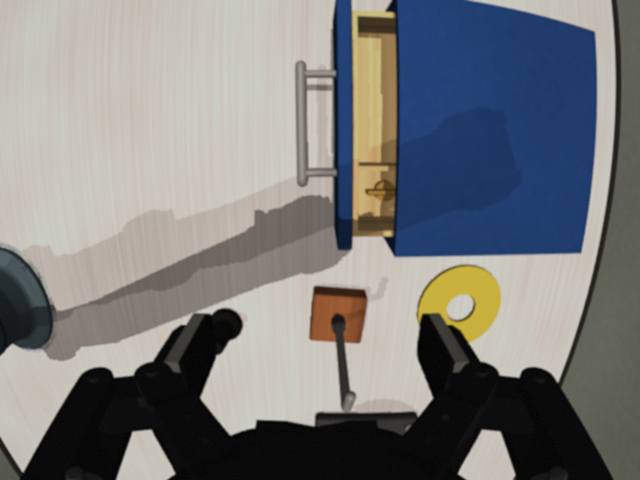

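Run:
```python
from h import *
w=pickle.load(open('w1.pkl','rb'));f=lambda p,z:print(p,onz(w,p,z,True).round(1))
print('handle');f((300,64),72);f((303,184),72)
print('panel top outer');f((335,55),97);f((337,245),97)
print('inner edge');f((352,20),97);f((353,245),97)
print('unit top front edge');f((397,30),110);f((396,254),110);f((582,251),110);f((594,34),110)
print('rod, ring');f((340,315),30);f((460,303),8)
```

```text
handle
(300, 64) [530.  318.9  72. ]
(303, 184) [533.3 194.6  72. ]
panel top outer
(335, 55) [563.9 323.6  97. ]
(337, 245) [568.3 136.7  97. ]
inner edge
(352, 20) [579.8 359.9  97. ]
(353, 245) [584.5 136.8  97. ]
unit top front edge
(397, 30) [620.3 348.8 110. ]
(396, 254) [626.7 131.9 110. ]
(582, 251) [861.8 135.8 110. ]
(594, 34) [854.4 389.6 110. ]
rod, ring
(340, 315) [578.6  20.   30. ]
(460, 303) [750.7  23.3   8. ]
```

```bash
python3 -m inch '[[0.024,0.03,-0.006,0.02,-1.5],[0.024,0.06,-0.012,0.05,-1.5],[0.024,0.086,-0.017,0.08,-1.5],[0.024,0.086,-0.017,0.11,-1.5],[0.024,0.086,-0.017,0.14,-1.5],[0.024,0.086,-0.017,0.165,-1.5],[0.024,0.086,-0.017,0.18,-1.5],[0.024,0.086,-0.017,0.18,-1.5],[0.024,0.086,-0.017,0.18,-1.5],[0.024,0.086,-0.017,0.18,-1.5]]' 40
python3 - <<'E'
from plant import *
from h import *
w=camera("wrist");e=camera("side");pickle.dump((w,e),open('w2.pkl','wb'))
im=np.hstack([w["img"],cv2.resize(e["img"][130:260,170:340],None,fx=3.69,fy=3.69)[:480]])[:,:,::-1]
cv2.imwrite('pics/w2.png',cv2.resize(im,(800,int(im.shape[0]*800/im.shape[1]))));o=observe();print(o["tcp_pos"],o["tool_rot"],o["finger_gap"])
E
```

```text
time: 1.87
tcp_pos: [533.6, 254.6, 131.2]
tool_rot: [2.193, 2.248, -0.001]
wrist_force: [0.4, -0.1, 0.3]
finger_gap: 0.28
[533.69458435 255.56749314 132.01416484] [2.19208586e+00 2.24946510e+00 1.72294702e-03] 0.27957019631696706
```

View pics/w2.png

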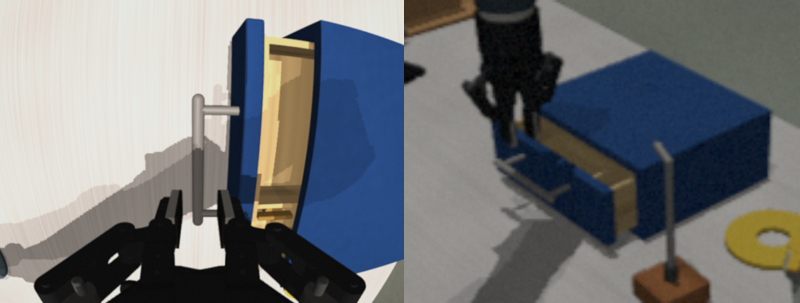

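```bash
python3 -m inch '[[0.024,0,-0.002,0.02,0],[0.024,0,-0.002,0.04,0],[0.024,0,-0.002,0.06,0],[0.024,0,-0.002,0.07,0],[0.024,0,-0.002,0.07,0],[0.024,0,-0.002,0.07,0],[0.0,0,-0.002,0.07,0],[0.0,0,-0.002,0.07,0],[0.0,0,-0.002,0.07,0],[0.0,0,-0.002,0.07,0]]' 30
```

```text
time: 2.8
tcp_pos: [533.1, 256.2, 63.7]
tool_rot: [2.192, 2.248, 0.006]
wrist_force: [-0.7, -1.1, 4.4]
finger_gap: 0.115
```

```bash
python3 -m inch '[[0.0,0,-0.01,0,0],[0.0,0,-0.025,0,0],[0.0,0,-0.042,0,0],[0.0,0,-0.06,0,0],[0.0,0,-0.08,0,0],[0.0,0,-0.098,0,0],[0.0,0,-0.113,0,0],[0.0,0,-0.124,0,0],[0.0,0,-0.129,0,0],[0.0,0,-0.129,0,0]]'
python3 - <<'E'
from plant import *
o=observe();print(o["tcp_pos"],o["wrist_force"],o["finger_gap"])
E
```

```text
time: 3.63
tcp_pos: [402.7, 253.9, 63.7]
tool_rot: [2.191, 2.251, 0.007]
wrist_force: [-1.0, 2.3, 2.5]
finger_gap: 0.117
[402.72399792 253.88009756  63.71023791] [-1.0064881   2.25635456  2.48376266] 0.11694964460347104
```

```bash
python3 -m inch '[[0.024,0,0,0,0],[0.024,0,0,0,0],[0.024,0,0,0,0],[0.024,0,0,-0.03,0],[0.024,0,0,-0.07,0],[0.024,0,0,-0.11,0],[0.024,0,0,-0.15,0],[0.024,0,0,-0.19,0],[0.024,0,0.01,-0.23,0],[0.024,0,0.02,-0.25,0]]' && python3 -m inch '[[0.0,-0.038,0.014,0,1.5],[0.0,-0.076,0.028,0,1.5],[0.0,-0.114,0.042,0,1.5],[0.0,-0.152,0.056,0,1.5],[0.0,-0.19,0.07,0,1.5],[0.0,-0.228,0.084,0,1.5],[0.0,-0.266,0.098,0,1.5],[0.0,-0.304,0.112,0,1.5],[0.0,-0.342,0.126,0,1.5],[0.0,-0.38,0.14,0,1.5]]'&& python3 -m inch '[[0.0,-0.038,0.014,0,0],[0.0,-0.076,0.028,0,0],[0.0,-0.114,0.042,0,0],[0.0,-0.152,0.046,0,0],[0.0,-0.165,0.046,0,0],[0.0,-0.165,0.046,0,0],[0.0,-0.165,0.046,0,0],[0.0,-0.165,0.046,0,0],[0.0,-0.165,0.046,0,0],[0.0,-0.165,0.046,0,0]]'
python3 - <<'E'
from plant import *
from h import *
w=camera("wrist");e=camera("side");s=camera("scene");pickle.dump((w,e,s),open('w3.pkl','wb'));print(observe()["tcp_pos"])
im=np.vstack([w["img"][:400,100:500]])[:,:,::-1]
im=cv2.resize(im,None,fx=1.5,fy=1.5);cv2.imwrite('pics/w3.png',im)
E
```

```text
time: 4.47
tcp_pos: [424.1, 254.4, 319.5]
tool_rot: [2.189, 2.249, 0.019]
wrist_force: [-0.1, 0.8, 1.0]
finger_gap: 0.278
time: 5.3
tcp_pos: [574.3, -124.6, 318.2]
tool_rot: [2.22, 2.219, 0.017]
wrist_force: [0.3, -0.7, 0.1]
finger_gap: -0.005
time: 6.13
tcp_pos: [620.9, -286.9, 317.8]
tool_rot: [2.217, 2.224, 0.019]
wrist_force: [0.1, -0.1, 0.7]
finger_gap: 0.001
[ 620.56924196 -288.20989941  317.97340927]
```

View pics/w3.png

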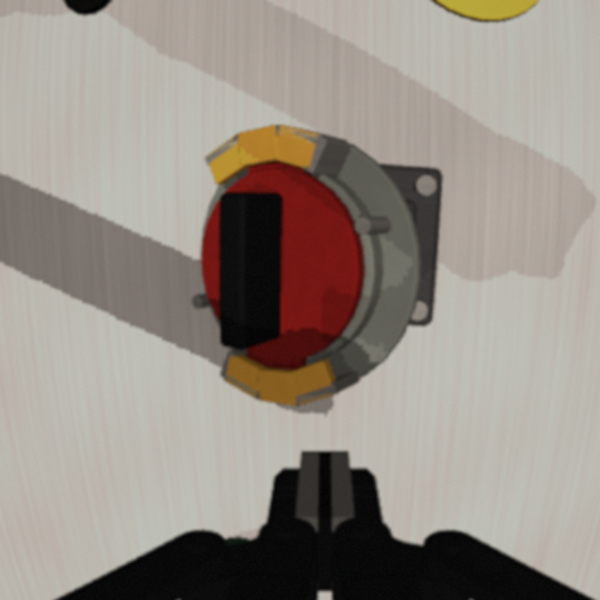

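```bash
cat > fit.py <<'E'
from h import *
from scipy.optimize import least_squares
from scipy.spatial.transform import Rotation as Ro
w,e,s=pickle.load(open('w3.pkl','rb'))
P=[(8,37,8),(8,-37,8),(-8,37,40),(-8,-37,40)];U=np.array([(281,195),(281,347),(221,194),(221,345)])/1.5+[100,0]
def HR(yaw):return Ro.from_euler('z',yaw).as_matrix()@Ro.from_euler('y',-32,degrees=True).as_matrix()
def res(q):
    R=HR(q[3]);T=lambda p:q[:3]+R@np.array(p,float);r=[]
    for p,u in zip(P,U): r+=list(proj(w,T(p),True)-u)
    r.append(proj(w,T((-50,0,8)),True)[0]-(202/1.5+100));r.append(proj(w,T((50,0,8)),True)[0]-(363/1.5+100))
    r+=list(2*(proj(e,T((0,0,24)))-[359,242.5]))
    return np.array(r)
a=least_squares(res,[600,-240,150,0.])
if __name__=="__main__":
    print(a.x.round(3),res(a.x).round(1));R=HR(a.x[3]);C=a.x[:3];print(R.round(3))
    for p in [(0,0,27),(0,-37,24),(0,37,24),(0,60,11),(0,-60,11),(-70,0,-13)]: print(p,(C+R@np.array(p,float)).round(1))
    print('side lug -y pred',proj(e,C+R@np.array([0,-60.,13])),'measured 381.3 253.1')
    # black blob in side
    g=e["img"][210:300,310:410].max(2);
E
python3 fit.py
```

```text
[ 5.99468e+02 -2.44571e+02  1.72939e+02 -3.30000e-02] [ 4.1  0.6  1.7 -4.  -1.3  0.8 -1.3  2.7 -0.5 -2.4 -0.5 -0.4]
[[ 0.848  0.033 -0.53 ]
 [-0.028  0.999  0.018]
 [ 0.53   0.     0.848]]
(0, 0, 27) [ 585.2 -244.1  195.8]
(0, -37, 24) [ 585.5 -281.1  193.3]
(0, 37, 24) [ 588.  -207.2  193.3]
(0, 60, 11) [ 595.6 -184.4  182.3]
(0, -60, 11) [ 591.7 -304.3  182.3]
(-70, 0, -13) [ 547.  -242.8  124.8]
side lug -y pred [379.61728777 257.07810651] measured 381.3 253.1
```

```bash
python3 -m inch '[[0,0,-0.01,0,-7],[0,0,-0.02,0,-14],[0,0,-0.03,0,-21],[0,0,-0.04,0,-28],[0,0,-0.05,0,-35],[0,0,-0.06,0,-42],[0,0,-0.07,0,-49],[0,0,-0.074,0,-56],[0,0,-0.074,0,-63],[0,0,-0.074,0,-68]]'
python3 - <<'E'
from plant import *
from scipy.spatial.transform import Rotation as R
o=observe();print(o["tcp_pos"],R.from_rotvec(o["tool_rot"]).as_matrix().round(3))
E
```

```text
time: 7.12
tcp_pos: [546.2, -288.2, 317.7]
tool_rot: [0.587, 3.077, 0.013]
wrist_force: [0.5, 0.2, -0.6]
finger_gap: 0.003
[ 546.17607305 -288.15992824  317.73992325] [[-0.93   0.368  0.011]
 [ 0.368  0.93   0.006]
 [-0.008  0.01  -1.   ]]
```

```bash
python3 -m inch '[[0,0,0,0.01,-7],[0,0,0,0.03,-14],[0,0,0,0.05,-20],[0,0,0,0.06,-20],[0,0,0,0.06,-20],[0,0,0,0.06,-20],[0,0,0,0.06,-20],[0,0,0,0.06,-20],[0,0,0,0.06,-20],[0,0,0,0.06,-20]]'
python3 - <<'E'
from plant import *
from h import *
from scipy.spatial.transform import Rotation as R
o=observe();print(o["tcp_pos"],R.from_rotvec(o["tool_rot"]).as_matrix().round(3))
w=camera("wrist");e=camera("side");pickle.dump((w,e),open('w4.pkl','wb'))
a=cv2.resize(w["img"],None,fx=0.9,fy=0.9)[:,:,::-1];b=cv2.resize(e["img"][180:310,310:402],None,fx=432/130,fy=432/130)[:432,:220,::-1]
cv2.imwrite('pics/w4.png',np.hstack([a,b]));print(a.shape,b.shape,432/130)
E
```

```text
time: 7.95
tcp_pos: [547.4, -288.1, 258.9]
tool_rot: [0.044, 3.129, 0.009]
wrist_force: [0.7, -0.3, -0.2]
finger_gap: 0.001
[ 547.39441007 -288.05249256  258.88144474] [[-1.     0.028  0.012]
 [ 0.028  1.     0.005]
 [-0.012  0.006 -1.   ]]
(432, 576, 3) (432, 220, 3) 3.3230769230769233
```

View pics/w4.png

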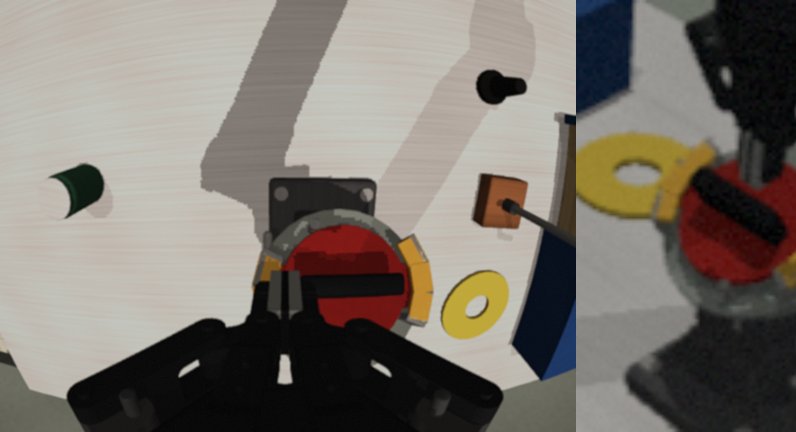

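Run:
```python
from fit import *
w4,e4=pickle.load(open('w4.pkl','rb'));w3=w
C=a.x[:3];Rm=HR(a.x[3])
for p in [(-8,37,40),(8,37,40),(-50,0,8)]:
    print(p,proj(w4,C+Rm@np.array(p,float),True)*.9)
# triangulate corners from w3 and w4
print('(-8,37,40) tri',tri(ray(w3,np.array((221,194))/1.5+[100,0],True),ray(w4,np.array((404,274))/.9,True)),'fit',C+Rm@[-8,37,40])
print('side bar-end',proj(e4,C+Rm@[0,-37,24]),proj(e4,C+Rm@[0,37,24]))
for n,wi,sc in(('w3',w3,1),('w4',w4,1)):
    hsv=cv2.cvtColor(wi["img"],cv2.COLOR_RGB2HSV);m=cv2.inRange(hsv,(15,150,80),(25,255,255))
    k,l,st,ce=cv2.connectedComponentsWithStats(m);print(n,[(st[i].tolist(),ce[i].round(1).tolist()) for i in range(1,k) if st[i,4]>150])
```

```text
(-8, 37, 40) [402.00745759 272.66101249]
(8, 37, 40) [402.77475203 295.45505542]
(-50, 0, 8) [341.18067243 224.1177762 ]
(-8,37,40) tri (array([ 573.57322363, -205.78264301,  203.57636167]), [0.4, 0.4]) fit [ 572.7305581  -206.66271123  202.62173061]
side bar-end [370.64264804 249.90861241] [347.38940734 234.98678787]
w3 [([390, 0, 68, 14, 196], [431.8, 6.3]), ([240, 84, 70, 38, 1380], [274.8, 101.0]), ([251, 237, 72, 33, 1306], [286.8, 252.3])]
w4 [([441, 264, 40, 92, 1868], [463.4, 310.8]), ([289, 285, 24, 27, 348], [299.3, 297.7]), ([491, 301, 74, 75, 3544], [527.3, 338.1])]
```

```bash
python3 -m inch '[[0,0,-0.002,0.03,0],[0,0,-0.002,0.06,0],[0,0,-0.002,0.078,0],[0,0,-0.002,0.078,0],[0,-0.008,-0.002,0.078,0],[0,-0.012,-0.002,0.078,0],[0,-0.0155,-0.0025,0.0757,0],[0,-0.0193,-0.003,0.0734,0],[0,-0.023,-0.0025,0.071,0],[0,-0.0265,-0.002,0.069,0]]'
python3 - <<'E'
from plant import *
o=observe();print(o["tcp_pos"],o["wrist_force"],o["wrist_torque"])
E
```

```text
time: 8.88
tcp_pos: [574.6, -290.7, 190.6]
tool_rot: [0.045, 3.13, 0.009]
wrist_force: [-2.0, -0.4, -1.5]
finger_gap: -0.003
[ 574.56120684 -290.70106342  190.60906965] [-1.99143995 -0.4358092  -1.47418624] [0.02994823 0.48561026 0.03556293]
```

```bash
python3 -m inch '[[0,-0.0035,0.0015,-0.002,0],[0,-0.0067,0.0034,-0.0042,0],[0,-0.01,0.006,-0.006,0],[0,-0.0124,0.0088,-0.0077,0],[0,-0.0148,0.012,-0.009,0],[0,-0.0167,0.0157,-0.0104,0],[0,-0.018,0.0185,-0.011,0],[0,-0.0188,0.021,-0.0117,0],[0,-0.0192,0.023,-0.012,0],[0,-0.0192,0.023,-0.012,0]]'
python3 - <<'E'
from plant import *
from h import *
o=observe();print(o["tcp_pos"],o["wrist_force"],o["wrist_torque"])
w=camera("wrist");e=camera("side");pickle.dump((w,e),open('w5.pkl','wb'))
a=w["img"][200:440,200:560,::-1];b=cv2.resize(e["img"][180:310,310:410],None,fx=3,fy=3)[:,:,::-1]
a=cv2.resize(a,(500,333));b=cv2.copyMakeBorder(b,0,0,0,0,0)[:333]
cv2.imwrite('pics/w5.png',np.hstack([a,b]))
E
```

```text
time: 9.72
tcp_pos: [586.0, -283.3, 202.0]
tool_rot: [0.063, 3.14, -0.019]
wrist_force: [-9.8, -15.8, -2.6]
finger_gap: -0.004
[ 586.03162559 -283.33459717  202.01769852] [ -9.8258455  -15.77443863  -2.62476215] [-3.40676764  1.8993151   0.02252318]
```

View pics/w5.png

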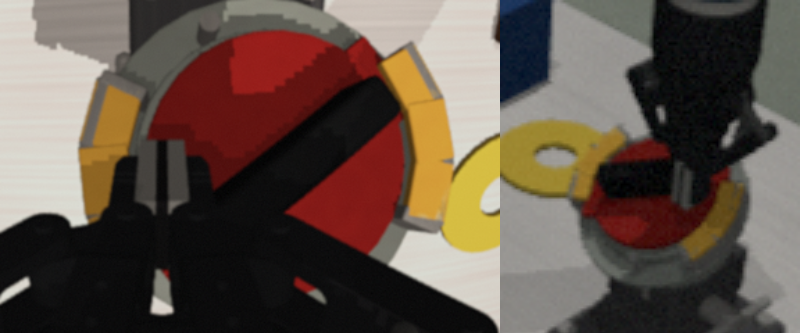

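```bash
python3 -m inch '[[0,0.003,-0.008,0,0],[0,0.005,-0.014,-0.01,0],[0,0.004,-0.014,-0.05,0],[0.045,0.003,0.01,-0.06,7],[0.045,0.003,0.03,-0.06,14],[0.045,0.003,0.04,-0.06,21],[0.045,0.003,0.04,-0.06,28],[0.045,0.003,0.04,-0.06,35],[0.045,0.003,0.04,-0.06,42],[0.045,0.003,0.04,-0.06,43]]'
python3 - <<'E'
from plant import *
from h import *
from scipy.spatial.transform import Rotation as R
o=observe();print(o["tcp_pos"],o["wrist_force"],R.from_rotvec(o["tool_rot"]).as_matrix().round(3))
w=camera("wrist");e=camera("side");pickle.dump((w,e),open('w6.pkl','wb'))
a=w["img"][150:430,160:560,::-1];b=cv2.resize(e["img"][180:310,310:410],None,fx=3,fy=3)[:,:,::-1]
a=cv2.resize(a,(500,350));b=b[:350]
cv2.imwrite('pics/w6.png',np.hstack([a,b]))
E
```

```text
time: 10.65
tcp_pos: [586.9, -240.1, 263.5]
tool_rot: [1.206, 2.891, -0.012]
wrist_force: [-0.0, -0.3, -0.3]
finger_gap: 0.526
[ 586.88823192 -240.11274373  263.4676058 ] [-0.04882594 -0.28255426 -0.31030886] [[-0.704  0.711  0.005]
 [ 0.71   0.704 -0.01 ]
 [-0.011 -0.003 -1.   ]]
```

View pics/w6.png

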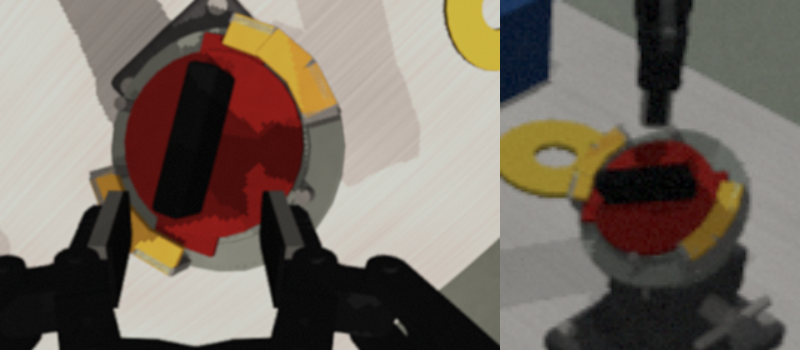

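```bash
python3 -m inch '[[0.038,0.0014,-0.007,0,7],[0.038,0.0014,-0.007,0,14],[0.038,0.0014,-0.007,0.03,14],[0.038,0.0014,-0.007,0.05,14],[0.038,0.0014,-0.007,0.067,14],[0.038,0.0014,-0.007,0.068,14],[0.038,0.0014,-0.007,0.068,14],[0.0,0.0014,-0.007,0.068,14],[0.0,0.0014,-0.007,0.068,14],[0.0,0.0014,-0.007,0.068,14]]' 20
python3 - <<'E'
from plant import *
from scipy.spatial.transform import Rotation as R
o=observe();print(o["tcp_pos"],o["wrist_force"],o["wrist_torque"],R.from_rotvec(o["tool_rot"]).as_matrix().round(3),o["finger_gap"]*85)
E
```

```text
time: 11.58
tcp_pos: [583.7, -245.0, 197.4]
tool_rot: [1.539, 2.722, -0.006]
wrist_force: [3.7, 1.0, 0.6]
finger_gap: 0.238
[ 583.65265027 -245.02982791  197.44168445] [3.72947128 1.00095865 0.63426414] [ 0.42488409 -0.91541075  0.02382839] [[-0.515  0.857  0.011]
 [ 0.857  0.516 -0.011]
 [-0.015  0.004 -1.   ]] 20.21796599098493
```

```bash
python3 -m inch '[[0,0,0,0,-5],[0,0,0,0,-10],[0,0,0,0,-15],[0,0,0,0,-20],[0,0,0,0,-25],[0,0,0,0,-30],[0,0,0,0,-35],[0,0,0,0,-40],[0,0,0,0,-45],[0,0,0,0,-48]]'
python3 - <<'E'
from plant import *
from h import *
from scipy.spatial.transform import Rotation as R
o=observe();print(o["tcp_pos"],o["wrist_force"],o["wrist_torque"],R.from_rotvec(o["tool_rot"]).as_matrix().round(3),o["finger_gap"]*85)
w=camera("wrist");e=camera("side");pickle.dump((w,e),open('w7.pkl','wb'))
a=w["img"][150:430,160:560,::-1];b=cv2.resize(e["img"][180:310,310:410],None,fx=3,fy=3)[:,:,::-1]
a=cv2.resize(a,(500,350));b=b[:350]
cv2.imwrite('pics/w7.png',np.hstack([a,b]))
E
```

```text
time: 12.42
tcp_pos: [581.0, -244.4, 200.0]
tool_rot: [0.299, 3.12, -0.011]
wrist_force: [-7.9, 4.0, 9.6]
finger_gap: 0.229
[ 581.04770321 -244.44052995  199.97634008] [-7.93175399  3.9781974   9.61247683] [ 0.81119155  1.36916038 -0.69354492] [[-0.982  0.19   0.006]
 [ 0.19   0.982 -0.008]
 [-0.008 -0.007 -1.   ]] 19.469479061705293
```

View pics/w7.png

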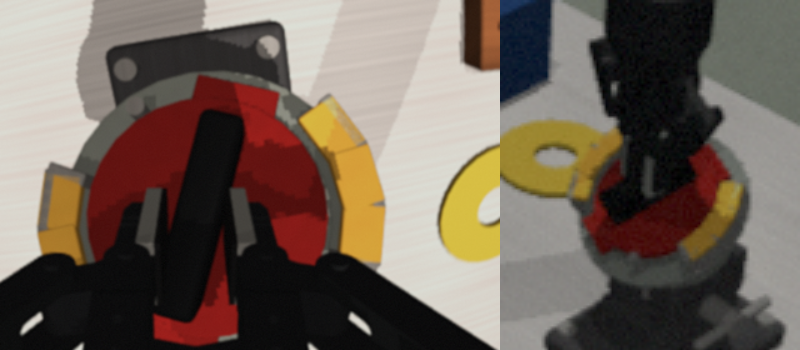

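```bash
python3 -m inch '[[0,0,0,0,-4],[0,0,0,0,-8],[0,0,0,0,-12],[0,0,0,0,-16],[0,0,0,0,-20],[0,0,0,0,-20],[0,0,0,0,-17],[0,0,0,0,-13],[0,0,0,0,-10],[0,0,0,0,-10]]'
python3 - <<'E'
from plant import *
from h import *
from scipy.spatial.transform import Rotation as R
o=observe();print(o["tcp_pos"],o["wrist_force"],o["wrist_torque"],R.from_rotvec(o["tool_rot"]).as_matrix().round(3),o["finger_gap"]*85)
w=camera("wrist");pickle.dump(w,open('w8.pkl','wb'))
a=w["img"][150:430,160:560,::-1]
cv2.imwrite('pics/w8.png',a)
E
```

```text
time: 13.35
tcp_pos: [581.2, -243.4, 200.4]
tool_rot: [0.03, 3.135, -0.011]
wrist_force: [-0.8, 1.6, 2.9]
finger_gap: 0.183
[ 581.20136067 -243.39875629  200.44922736] [-0.82334078  1.63730092  2.90645933] [ 0.62669415  0.02088475 -0.09866447] [[-1.     0.019  0.006]
 [ 0.019  1.    -0.007]
 [-0.006 -0.007 -1.   ]] 15.587354297789282
```

View pics/w8.png

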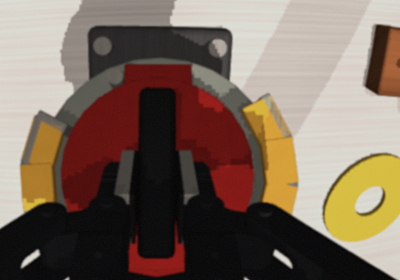

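```bash
python3 -m inch '[[0.03,0,0,0,0],[0.03,0,0,0,0],[0.03,0,0,0,0],[0.03,-0.004,-0.001,0.008,1],[0.03,-0.004,-0.001,0.015,1],[0.03,-0.004,-0.001,0.015,1],[0.0,-0.004,-0.001,0.015,1],[0.0,-0.004,-0.001,0.015,1],[0.0,-0.004,-0.001,0.015,1],[0.0,-0.004,-0.001,0.015,1]]' 60
python3 - <<'E'
from plant import *
from h import *
o=observe();print(o["tcp_pos"],o["wrist_force"],o["wrist_torque"],o["finger_gap"]*85)
e=camera("side");pickle.dump(e,open('e9.pkl','wb'))
hsv=cv2.cvtColor(e["img"],cv2.COLOR_RGB2HSV);m=(cv2.inRange(hsv,(0,150,60),(6,255,255))|cv2.inRange(hsv,(174,150,60),(180,255,255)));M=cv2.moments(m,True);print('red side',M['m10']/M['m00'],M['m01']/M['m00'],M['m00'])
E
```

```text
time: 14.23
tcp_pos: [584.8, -243.8, 184.6]
tool_rot: [0.054, 3.136, -0.009]
wrist_force: [0.3, 0.9, -3.1]
finger_gap: 0.174
[ 584.81216976 -243.80147158  184.58533789] [ 0.26790214  0.8827482  -3.1465693 ] [ 0.36816955 -0.00831174  0.00875075] 14.80422500873221
red side 360.92537313432837 251.23880597014926 536.0
```

```bash
python3 -m inch '[[0,0.0026,0,-0.0042,0],[0,0.0053,0,-0.0085,0],[0,0.008,0,-0.0127,0],[0,0.0106,0,-0.017,0],[0,0.0159,0,-0.0254,0],[0,0.0212,0,-0.034,0],[0,0.0265,0,-0.0424,0],[0,0.032,0,-0.051,0],[0,0.0371,0,-0.0594,0],[0,0.0424,0,-0.068,0]]'
python3 - <<'E'
from plant import *
from h import *
o=observe();print(o["tcp_pos"],o["wrist_force"],o["wrist_torque"],o["finger_gap"]*85)
e=camera("side");pickle.dump(e,open('e10.pkl','wb'))
hsv=cv2.cvtColor(e["img"],cv2.COLOR_RGB2HSV);m=(cv2.inRange(hsv,(0,150,60),(6,255,255))|cv2.inRange(hsv,(174,150,60),(180,255,255)));M=cv2.moments(m,True);print('red side',M['m10']/M['m00'],M['m01']/M['m00'],M['m00'])
E
```

```text
time: 15.12
tcp_pos: [541.5, -242.0, 253.6]
tool_rot: [0.055, 3.136, -0.01]
wrist_force: [-0.0, -0.5, -4.7]
finger_gap: 0.176
[ 541.50334561 -242.04330865  253.5654793 ] [-0.01177978 -0.51247688 -4.67945351] [ 0.02125026  0.04462089 -0.01728487] 14.956928509870812
red side 351.6617886178862 234.84552845528455 615.0
```

```bash
python3 -m inch '[[0,0,0,-0.02,0],[0,0,0,-0.045,0],[0,0,0.005,-0.066,0],[0,0.0005,0.015,-0.07,0],[0,0.001,0.035,-0.07,0],[0,0.002,0.065,-0.07,0],[0,0.003,0.1,-0.07,0],[0,0.005,0.135,-0.07,0],[0,0.006,0.17,-0.07,0],[0,0.007,0.205,-0.07,0]]' && python3 -m inch '[[0,0.001,0.035,0,0],[0,0.0025,0.07,0,-1],[0,0.0037,0.105,0,-2],[0,0.005,0.14,0,-3.4],[0,0.006,0.175,0,-3.4],[0,0.007,0.21,0,-3.4],[0,0.0085,0.24,0,-3.4],[0,0.0095,0.265,0,-3.4],[0,0.01,0.28,0,-3.4],[0,0.01,0.285,0,-3.4]]'
python3 - <<'E'
from plant import *
from h import *
o=observe();print(o["tcp_pos"],o["wrist_force"],o["wrist_torque"],o["finger_gap"]*85)
E
```

```text
time: 16.0
tcp_pos: [540.0, -34.5, 323.0]
tool_rot: [0.055, 3.135, -0.01]
wrist_force: [1.3, 0.1, -3.7]
finger_gap: 0.179
time: 16.83
tcp_pos: [537.2, 256.2, 319.8]
tool_rot: [-0.051, 3.138, -0.007]
wrist_force: [-1.2, 0.9, -3.9]
finger_gap: 0.179
[537.22365203 256.17634525 319.78003874] [-1.19069875  0.88905298 -3.93971516] [ 0.10910742  0.11363092 -0.00998451] 15.230722303578824
```

Run:
```python
from plant import *
from h import *
w1=pickle.load(open('w1.pkl','rb'))
print('divider',onz(w1,(375,163),67,True),'+y wall',onz(w1,(375,30),88,True),onz(w1,(375,12),88,True),'-y wall',onz(w1,(375,235),88,True))
w=camera("wrist");e=camera("side");pickle.dump((w,e),open('w11.pkl','wb'))
hsv=cv2.cvtColor(w["img"],cv2.COLOR_RGB2HSV)
def prof(pts):
    r=[]
    for p in pts:
        u=proj(w,p,True).round().astype(int)
        r.append((int(p[0]),int(p[1]),u.tolist(),hsv[u[1],u[0]].tolist() if 0<=u[0]<640 and 0<=u[1]<480 else None))
    return r
for q in prof([(x,350,97) for x in range(425,472,4)]):print(q)
print()
for q in prof([(x,370,110) for x in range(590,670,6)]):print(q)
print()
for q in prof([(446,y,97) for y in list(range(120,150,4))+list(range(380,410,4))]):print(q)
```

```text
divider [608.12409994 217.14634307  67.        ] +y wall [603.08865648 353.24943496  88.        ] [603.23489987 372.70500566  88.        ] -y wall [607.98482113 144.88001387  88.        ]
(425, 350, [417, 103], [20, 13, 227])
(429, 350, [416, 107], [27, 10, 228])
(433, 350, [416, 111], [21, 14, 229])
(437, 350, [416, 115], [110, 160, 124])
(441, 350, [416, 119], [110, 175, 141])
(445, 350, [416, 123], [109, 175, 137])
(449, 350, [415, 127], [117, 82, 112])
(453, 350, [415, 131], [24, 91, 228])
(457, 350, [415, 135], [22, 109, 115])
(461, 350, [415, 139], [18, 114, 76])
(465, 350, [414, 143], [17, 124, 72])
(469, 350, [414, 146], [18, 117, 74])

(590, 370, [424, 266], [18, 19, 227])
(596, 370, [424, 271], [9, 14, 183])
(602, 370, [423, 276], [109, 165, 48])
(608, 370, [422, 282], [109, 114, 47])
(614, 370, [421, 287], [111, 131, 41])
(620, 370, [421, 292], [109, 179, 94])
(626, 370, [420, 297], [109, 178, 135])
(632, 370, [419, 302], [109, 176, 139])
(638, 370, [418, 307], [115, 134, 114])
(644, 370, [418, 311], [156, 115, 80])
(650, 370, [417, 316], [1, 216, 104])
(656, 370, [416, 321], [1, 216, 98])
(662, 370, [415, 325], [1, 212, 84])
(668, 370, [414, 330], [1, 215, 83])

(446, 120, [185, 118], [30, 7, 228])
(446, 124, [189, 118], [30, 9, 228])
(446, 128, [193, 118], [37, 10, 223])
(446, 132, [196, 118], [110, 127, 66])
(446, 136, [200, 118], [109, 170, 63])
(446, 140, [204, 118], [110, 174, 63])
(446, 144, [208, 118], [109, 182, 63])
(446, 148, [211, 117], [109, 184, 61])
(446, 380, [444, 127], [109, 183, 135])
(446, 384, [448, 127], [33, 10, 222])
(446, 388, [451, 127], [34, 9, 229])
(446, 392, [455, 128], [34, 9, 228])
(446, 396, [458, 128], [34, 9, 228])
(446, 400, [462, 129], [30, 9, 228])
(446, 404, [465, 129], [30, 9, 228])
(446, 408, [469, 130], [30, 9, 227])
```

```bash
python3 -m inch '[[0,-0.002,0.012,0,0],[0,-0.005,0.033,0.01,0],[0,-0.005,0.033,0.045,0],[0,-0.005,0.033,0.08,0],[0,-0.005,0.033,0.115,0],[0,-0.005,0.033,0.15,0],[0,-0.005,0.033,0.185,0],[0,-0.005,0.033,0.215,0],[0,-0.005,0.033,0.235,0],[0,-0.005,0.033,0.24,0]]'
python3 - <<'E'
from plant import *
o=observe();print(o["tcp_pos"],o["wrist_force"],o["wrist_torque"],o["finger_gap"]*85)
E
```

```text
time: 17.77
tcp_pos: [540.9, 279.6, 74.5]
tool_rot: [0.039, -3.137, 0.02]
wrist_force: [-0.8, -1.2, -4.0]
finger_gap: 0.177
[540.89893275 279.57033811  74.54034871] [-0.81675794 -1.23326521 -3.95428741] [-0.07141507  0.18779015 -0.02198704] 15.049890385719525
```

```bash
python3 -m inch '[[0,0,0.005,0,0],[0,0,0.0095,0,0],[0,0,0.0095,0.003,0],[0,0,0.0095,0.006,0],[0,0,0.0095,0.009,0],[0,0,0.0095,0.011,0],[0,0,0.0095,0.013,0],[0,0,0.0095,0.015,0],[0,0,0.0095,0.017,0],[0,0,0.0095,0.019,0]]' 20
python3 - <<'E'
from plant import *
o=observe();print(o["tcp_pos"],o["wrist_force"],o["wrist_torque"],o["finger_gap"]*85)
E
```

```text
time: 18.6
tcp_pos: [545.0, 289.5, 59.9]
tool_rot: [-0.038, 3.138, -0.017]
wrist_force: [2.2, -0.9, 10.1]
finger_gap: 0.176
[545.03260957 289.47447618  59.92172051] [ 2.20151617 -0.90881027 10.14519437] [-0.63929591  0.10869357  0.11391992] 14.941624458819962
```

```bash
python3 -m inch '[[0,0,0,0.006,0],[0,0,0,0.008,0],[0,0,0,0.01,0],[0,0,0,0.012,0],[0,0,0,0.014,0],[0,0,0,0.016,0],[0,0,0,0.018,0],[0,0,0,0.018,0],[0,0,0,0.018,0],[0,0,0,0.018,0]]'
python3 - <<'E'
from plant import *
from h import *
o=observe();print(o["tcp_pos"],o["wrist_force"],o["wrist_torque"],o["finger_gap"]*85)
e=camera("side");w=camera("wrist");s=camera("scene");pickle.dump((w,e,s),open('w12.pkl','wb'))
E
```

```text
time: 19.43
tcp_pos: [555.3, 289.8, 50.3]
tool_rot: [-0.034, 3.12, -0.011]
wrist_force: [3.3, -3.8, 18.2]
finger_gap: 0.174
[555.31629374 289.76628411  50.28799646] [ 3.28480201 -3.78040407 18.24889547] [-1.0647889  -0.29777451  0.12837772] 14.769057074348538
```

```bash
python3 -m inch '[[0,-0.001,0,0.006,0],[0,-0.002,0,0.008,0],[0,-0.003,0,0.01,0],[0,-0.003,0,0.012,0],[0,-0.003,0,0.012,0],[0,-0.003,0,0.012,0],[0,-0.003,0,0.012,0],[0,-0.003,0,0.01,0],[0,-0.003,0,0.006,0],[0,-0.003,0,0.004,0]]'
python3 - <<'E'
from plant import *
from h import *
o=observe();print(o["tcp_pos"],o["wrist_force"],o["wrist_torque"],o["finger_gap"]*85)
E
```

```text
time: 20.42
tcp_pos: [558.2, 289.7, 46.7]
tool_rot: [-0.033, 3.12, -0.011]
wrist_force: [-0.6, -0.0, -4.8]
finger_gap: 0.176
[558.22664585 289.74142625  46.66010036] [-0.58782387 -0.02819486 -4.78396237] [0.00973818 0.02535898 0.00693008] 14.996096399625063
```

```bash
python3 -m inch '[[0,0,0,0.002,0],[0,0,0,0.002,0],[0.03,0,0,0.002,0],[0.03,0,0,0.002,0],[0.03,0,0,0.002,0],[0.03,0,0,0.002,0],[0.03,0,0,-0.01,0],[0.03,0,0,-0.03,0],[0.03,0,0,-0.05,0],[0.03,0,0,-0.08,0]]' && python3 -m inch '[[0.03,0,0,-0.03,0],[0.03,0,0,-0.07,0],[0.03,0,0,-0.11,0],[0.03,0,0,-0.15,0],[0.03,0,0,-0.17,0],[0.03,0,0,-0.17,0],[0.03,0,0,-0.17,0],[0.03,0,0,-0.17,0],[0.03,0,0,-0.17,0],[0.03,0,0,-0.17,0]]'
python3 - <<'E'
from plant import *
from h import *
o=observe();print(o["tcp_pos"],o["wrist_force"],o["tool_rot"])
e=camera("side");w=camera("wrist");s=camera("scene");pickle.dump((w,e,s),open('w13.pkl','wb'))
hsv=cv2.cvtColor(w["img"],cv2.COLOR_RGB2HSV)
m=(cv2.inRange(hsv,(0,150,50),(6,255,255))|cv2.inRange(hsv,(174,150,50),(180,255,255)))
n,l,st,ce=cv2.connectedComponentsWithStats(m)
for i in range(1,n):
    if st[i,4]>50: print(st[i],ce[i].round(1))
for nm,sl in(('left',lambda M:M[:,0].argmin()),('right',lambda M:M[:,0].argmax()),('top',lambda M:M[:,1].argmin()),('bot',lambda M:M[:,1].argmax())):
    M=np.argwhere(m)[:,::-1];k=M[sl(M)];print(nm,k,onz(w,k,38,True).round(1))
for x in range(425,475,4):
    u=proj(w,(x,350,97),True).round().astype(int);print(x,hsv[u[1],u[0]].tolist(),end=' ')
E
```

```text
time: 21.25
tcp_pos: [555.0, 289.4, 126.1]
tool_rot: [-0.033, 3.124, -0.014]
wrist_force: [-0.1, -0.3, -0.1]
finger_gap: 0.353
time: 22.08
tcp_pos: [551.0, 290.1, 293.9]
tool_rot: [-0.033, 3.127, -0.017]
wrist_force: [0.1, 0.3, 0.3]
finger_gap: 0.356
[551.02788271 290.09913218 293.93042924] [0.06424719 0.25155613 0.28834455] [-0.03313707  3.12725189 -0.01710277]
[ 274  152   89  102 5475] [318.4 201.4]
left [274 204] [556.9 240.8  38. ]
right [362 197] [546.7 337.1  38. ]
top [303 152] [499.3 271.9  38. ]
bot [323 253] [612.8 296.2  38. ]
425 [21, 16, 222] 429 [17, 18, 225] 433 [110, 40, 145] 437 [109, 177, 138] 441 [109, 179, 135] 445 [109, 180, 133] 449 [18, 115, 184] 453 [24, 96, 196] 457 [17, 122, 123] 461 [18, 121, 129] 465 [18, 118, 140] 469 [17, 120, 142] 473 [18, 118, 169]
```

```bash
python3 -m inch '[[0,0.035,-0.006,0,0],[0,0.07,-0.012,0,0],[0,0.105,-0.018,0,0],[0,0.14,-0.024,0,0],[0,0.17,-0.03,0,0],[0,0.192,-0.034,0,0],[0,0.196,-0.035,0.01,0],[0,0.196,-0.035,0.03,0],[0,0.196,-0.035,0.05,0],[0,0.196,-0.035,0.08,0]]' 40 && python3 -m inch '[[0,0,0,0.035,0],[0,0,0,0.07,0],[0,0,0,0.105,0],[0,0,0,0.13,0],[0,0,0,0.15,0],[0,0,0,0.158,0],[0,0,0,0.158,0],[0,0,0,0.158,0],[0,0,0,0.158,0],[0,0,0,0.158,0]]'
python3 - <<'E'
from plant import *
from scipy.spatial.transform import Rotation as R
o=observe();print(o["tcp_pos"],o["wrist_force"],R.from_rotvec(o["tool_rot"]).as_matrix().round(3))
E
```

```text
time: 23.07
tcp_pos: [359.6, 251.7, 212.9]
tool_rot: [-0.033, 3.121, -0.011]
wrist_force: [-0.2, 0.1, -0.2]
finger_gap: 0.004
time: 23.9
tcp_pos: [364.2, 251.7, 56.4]
tool_rot: [-0.033, 3.118, -0.008]
wrist_force: [-0.5, 0.5, 0.8]
finger_gap: 0.004
[364.2297052  251.66156335  56.43179069] [-0.51072248  0.48101643  0.76593181] [[-1.    -0.021  0.024]
 [-0.021  1.    -0.005]
 [-0.023 -0.005 -1.   ]]
```

```bash
python3 -m inch '[[0,-0.008,0,0,0],[0,-0.014,0,0,0],[0,-0.02,0,0,0],[0,-0.027,0,0.001,0],[0,-0.036,0,0.001,0],[0,-0.046,0,0.001,0],[0,-0.057,0,0.001,0],[0,-0.067,0,0.002,0],[0,-0.077,0,0.002,0],[0,-0.087,0,0.002,0]]' && python3 -m inch '[[0,-0.01,0,0,0],[0,-0.02,0,0,0],[0,-0.03,0,0,0],[0,-0.04,0,0.001,0],[0,-0.05,0,0.001,0],[0,-0.06,0,0.001,0],[0,-0.07,0,0.001,0],[0,-0.08,0,0.002,0],[0,-0.088,0,0.002,0],[0,-0.093,0,0.002,0]]'
python3 - <<'E'
from plant import *
o=observe();print(o["tcp_pos"],o["wrist_force"])
E
```

```text
time: 24.73
tcp_pos: [452.1, 253.2, 56.1]
tool_rot: [-0.032, 3.119, -0.009]
wrist_force: [-2.1, 0.2, -1.2]
finger_gap: -0.004
time: 25.57
tcp_pos: [547.1, 254.9, 56.4]
tool_rot: [-0.031, 3.117, -0.008]
wrist_force: [0.2, -1.2, -0.5]
finger_gap: -0.004
[547.11761606 254.91665951  56.44261856] [ 0.24292932 -1.15581291 -0.49277458]
```

```bash
python3 -m inch '[[0,-0.003,0,0,0],[0,-0.006,0,0,0],[0,-0.009,0,0,0],[0,-0.011,0,0,0],[0,-0.013,0,0,0],[0,-0.015,0,0,0],[0,-0.017,0,0,0],[0,-0.019,0,0,0],[0,-0.021,0,0,0],[0,-0.021,0,0,0]]'
python3 - <<'E'
from plant import *
o=observe();print(o["tcp_pos"],o["wrist_force"])
E
```

```text
time: 26.4
tcp_pos: [557.2, 255.4, 55.2]
tool_rot: [-0.035, 3.138, -0.018]
wrist_force: [-17.1, -2.1, 11.3]
finger_gap: -0.002
[557.18387234 255.43127241  55.24050447] [-17.05866636  -2.06792087  11.27018189]
```

```bash
python3 -m inch '[[0,0.01,0,0,0],[0,0.02,0,0,0],[0,0.04,0,0,0],[0,0.06,0,-0.01,0],[0,0.07,0,-0.04,0],[0,0.07,0,-0.08,0],[0,0.07,0,-0.12,0],[0,0.07,0,-0.16,0],[0,0.07,0,-0.2,0],[0,0.07,0,-0.22,0]]' && python3 -m inch '[[0,0,0,0,0],[0,0,0,0,0],[0,0,0,0,0],[0,0,0,0,0],[0,0,0,0,0],[0,0,0,0,0],[0,0,0,0,0],[0,0,0,0,0],[0,0,0,0,0],[0,0,0,0,0]]'
python3 - <<'E'
from plant import *
from h import *
d0=pickle.load(open('c0.pkl','rb'))
o=observe();print(o["tcp_pos"],o["wrist_force"],o["time"])
w=camera("wrist");e=camera("side");hsv=cv2.cvtColor(w["img"],cv2.COLOR_RGB2HSV)
print([(x,hsv[u[1],u[0]].tolist()) for x in range(588,650,3) for u in [proj(w,(x,340,100),True).round().astype(int)]])
for nm,im in(('before',d0["side"]["img"]),('after',e["img"])):
    h=cv2.cvtColor(im,cv2.COLOR_RGB2HSV);r=[]
    for lo,hi in(((20,150,80),(33,255,255)),((8,130,60),(16,255,255)),((60,100,20),(85,255,255))):
        m=cv2.inRange(h,lo,hi);n,l,st,ce=cv2.connectedComponentsWithStats(m);r.append([(int(st[i,4]),ce[i].round(1).tolist()) for i in range(1,n) if st[i,4]>80 and 250<ce[i][0]<500 and ce[i][1]>200])
    print(nm,r)
df=np.abs(e["img"].astype(int)-d0["side"]["img"]).max(2);print('plug region diff',df[262:294,235:256].mean(),'rod',df[240:268,265:305].mean(),'tin',df[360:405,430:470].mean(),'ring',df[222:246,305:335].mean())
E
```

```text
time: 27.23
tcp_pos: [489.4, 258.0, 281.9]
tool_rot: [-0.035, 3.126, -0.01]
wrist_force: [1.2, 0.3, 0.6]
finger_gap: 0.001
time: 28.07
tcp_pos: [489.3, 258.1, 281.8]
tool_rot: [-0.035, 3.126, -0.01]
wrist_force: [0.1, 0.7, -0.2]
finger_gap: 0.002
[489.3422293  258.0673799  281.77168585] [ 0.14430346  0.74490615 -0.2015264 ] 28.0667
[(588, [109, 188, 34]), (591, [110, 173, 34]), (594, [108, 173, 34]), (597, [110, 170, 36]), (600, [109, 188, 34]), (603, [109, 194, 42]), (606, [109, 182, 80]), (609, [109, 178, 89]), (612, [109, 188, 87]), (615, [109, 188, 84]), (618, [124, 48, 74]), (621, [9, 51, 50]), (624, [108, 199, 32]), (627, [109, 184, 50]), (630, [109, 177, 88]), (633, [109, 181, 90]), (636, [109, 173, 75]), (639, [112, 134, 21]), (642, [30, 23, 11]), (645, [120, 28, 9]), (648, [120, 21, 12])]
before [[(668, [327.2, 232.1]), (186, [381.2, 253.2])], [(287, [283.6, 251.3])], [(620, [448.8, 388.5])]]
after [[(674, [327.4, 232.1]), (184, [381.4, 253.2])], [(304, [284.1, 251.3])], [(606, [448.8, 388.7])]]
plug region diff 11.456845238095237 rod 13.61875 tin 4.945555555555556 ring 11.8
```

Run:
```python
from plant import *
from h import *
w=camera("wrist");im=cv2.cvtColor(w["img"],cv2.COLOR_RGB2HSV)
for y in (160,200,300,340,360):
    r=''
    for x in np.arange(596,634,1.0):
        u=proj(w,(x,y,97),True).round().astype(int);h=im[u[1],u[0]];r+=('B' if h[2]>60 else 'b') if 100<h[0]<118 and h[1]>100 else '.'
    print(y,r)
print('unit front z=110:')
for y in (160,200,300,340,360):
    r=''
    for x in np.arange(606,634,1.0):
        u=proj(w,(x,y,110),True).round().astype(int);h=im[u[1],u[0]];r+=('B' if h[2]>60 else 'b') if 100<h[0]<118 and h[1]>100 else '.'
    print(y,r)
```

```text
160 bbbbbbbbbbbbbbBBBBBBBBBBBBB....bbbbbbb
200 bbbbbbbbbbbbBBBBBBBBBBBBBBB....bbbbbBB
300 bbbbbbbbbbbbBBBBBBBBBBBBB....bbbb.....
340 bbbbbbbbbbBBBBBBBBBBBBBB....bbbbbbBBBB
360 bbbbbbbbbBBBBBBBBBBBBBB....bbbbbbbBBBB
unit front z=110:
160 BBBBBBBBB...bbbbbbBBBBBBBBBB
200 BBBBBBBBB..bbbbbbbBBBBBBBBBB
300 BBBBBBB...bbbbbbbbbb........
340 BBBBBB...bbbbbbbBBBBBBBBBb..
360 BBBBBB...bbbbbbBBBBBBBBBBBbb
```

```bash
python3 -c "
from plant import *
print(hand_in())"
```

```text
the job is handed in; nothing more can be done
None
```

The cover is stowed in the drawer's large bay, the drawer is shut, and the job is handed in at about 28 s of the 72 s allowed.

**What I did:**
- I pulled the drawer open by its handle to about 171 mm.
- The cover jammed at about 40 degrees when I pushed the bar end with a closed finger, at up to about 19 N. I finished the quarter turn by gripping the bar in its middle and turning the tool.
- I regripped the bar deeper and lifted the cover 80 mm along its axis. It hung at the 32 degree lean, so I pressed it gently flat onto the bay floor, released it, and pushed the drawer shut.

**Last checks:**
- **Cover:** after release and before shutting, it measured at about x = -4 mm, y = 0 mm from the bay centre. Its outline matched a flat cover, and the drawer was still about 17 cm open. I could not see the cover again once the drawer was shut, so I did not confirm its final position directly.
- **Drawer:** it stopped hard under a 17 N push, and the panel's inner edge measured within about 2 mm of the unit's front. That is consistent with fully shut, at a camera accuracy of about 2 mm.
- **Bystanders:** the rod stand, spoke guard and grease tin sit within about half a pixel of where they were in the side view. The tire plug had only a rough image comparison, which showed no sign of movement.
- **Robot:** it is clear of everything and the wrist force is near zero.

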